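# Release the blue air tube from its push-fit outlet

## Task

On the shoe repairer's air manifold, press down the orange release ring around the blue tube and, while the ring is down, pull the blue tube straight up out of its outlet, without forcing it against the catch. Then lower it, foot first, into the steel cup and let go, leaving the cup upright and the yellow tube as it stands.

Things in the scene. Friction and masses are not known exactly. Their poses are not given: they have to be found in the camera images.
- tube_blue: Straight rigid blue tube, 14 mm thick, 115 mm long, 60 g, upright in one of three like dark steel outlets in a row 120 mm apart. Origin: centre of its foot, z up along it. The foot, a brass collar 21 mm wide and 10 high, starts 38 mm above the table, under jaws hidden in the outlet. The top of the orange ring is 65 mm above the foot, so 50 mm of tube stand clear. Raised 75 mm it is out.
- ring_blue (a joint): Press depth (m) of the flat orange ring round the blue tube, 50 mm wide with a 25 mm hole: 0 up, stop 0.010. From 0.006 the jaws clear the collar. Damped: 6 N at 20 mm/s; let go, it creeps up 1.6 mm/s, so the tube stays free some 2 s, and the collar is past the jaws after 25 mm. Fingertips 20 to 40 mm apart astride the tube press the ring and can then close on the tube there.
- cup: Loose open steel cup, upright on the table: outer diameter 62 mm, inner 56 mm, height 52 mm, floor 4 mm thick, 300 g. Origin: centre of its underside, z up.
- tube_yellow: Yellow tube like the blue one, standing in another outlet of the same bar, its top 153 mm above the table; to be left alone. Origin: centre of its foot, z up along it. The third outlet is empty.

How it is judged:
By the outcome, as a careful person would: the job done as asked, in the order asked, and still so for the second after the job is handed in, with the robot touching nothing.
It also fails if it takes over 51 s, if anything falls off the work surface, if the arm or the gripper's body presses on something with over 40 N, if the wrist force passes 120 N, or if a joint passes its speed limit or range.

## Robot

A 6-joint arm with a two-finger parallel gripper is mounted at the origin on the work surface. World frame = base frame: x ahead of the robot, y to its left, z up, the work surface at z = 0. Lengths are in m, angles in rad, forces in N, time in s.
With the tool pointing down it reaches from about 0.35 to 0.85 m from the base axis. Payload 8.1 kg.
Tool frame: the origin (TCP) lies at the very end of the fingers, on their centre line; the grasp point (between the pads) lies 19 mm behind it (robot.pinch_z is the distance from the TCP to the grasp point, in m); x points along the fingers, z is the direction in which the jaws open and shut, and the axes are right-handed (so a half turn about x gives the same grasp; the last joint's range is limited). The gripper opens to 93 mm and grips with 3 to 60 N. Pads are 15 mm wide; open, the fingers measure 128 mm over their backs; the gripper's body (75 mm by 188 mm) begins 65 mm behind the grasp point.
Start: joints at [1.155, 0.13, 1.488, -0, 1.523, -0.085], TCP at [0.195, 0.567, 0.219] pointing down, gripper open.
Joint ranges: [-2.96, 2.96], [-0.89, 2.26], [0.02, 2.5], [-1.34, 4.48], [0, 2.73], [-2.66, 2.66]. Speed limits (rad/s): [2.39, 2.39, 2.79, 3.14, 3.14, 3.14].

## Interface

Orientations are given as a rotation vector (axis times angle).
In Python, from plant import robot, optics, ticket gives the robot as it stands.
- The arm moves only by the tool jog_arm, never from a script. Its argument "targets" is a list of rows, each a list of 7 numbers: the shift along the tool's x, y, z in cm, then the turn, a rotation vector about the tool's x, y, z in degrees, then the closure, from 0 (fully open) to 1 (shut). In form: [[dx, dy, dz, ax, ay, az, grip], ...]. A call has 1 to 5 rows; each row is the pose to reach, as a shift and turn from the pose measured when the call began, along the tool's axes at that moment; what a row does not reach only later rows make up. A row lasts 1/8 s, in which the tool goes at most 62.5 mm and 10.7 degrees, less where a joint would pass 70% of its speed; a pose out of reach is approached as far as the arm can. A call with a gripper value outside its range is refused whole. The fingers move at their own pace and stop on an object; "squeeze" is the grip in N (left out, the last holds). Time passes only in rows, so rows that repeat a pose let the fingers close. It gives the time, the measured TCP pose, the force and the opening at its end, in the units of the state.
- robot.read_state(): the state, without advancing time (a new reading comes with each control period).
- optics.read_camera(name): name is "scene" or "top" or "wrist"; returns a dict with "frame" (384x512x3 uint8, red, green, blue), "vertical_fov" (degrees; the focal length in pixels is half the picture's height over the tangent of half this angle, whatever the lens; pixels are square), "cx", "cy" (the principal point, pixels), "R" (3x3) and "t" (3): a world point X has camera coordinates R X + t. Camera axes: x right, y down, z forward; pixel columns grow to the right and rows downward; lengths in m; the calibration is good to about 2 mm. The wrist camera is an equidistant fisheye: a pixel r from the principal point sees the ray r / f radians off the axis. A picture is of the moment at which its call begins. There is no depth.
- ticket.close_job(): hands the job in, once; it reports no verdict.
The state is a dict: "t": time; "q": joint angles; "dq": joint speeds; "joint_torque": joint torques, N m; "tool_pos": TCP position; "orientation": TCP orientation; "force": force on the tool from outside, world axes, zero at the start; "wrist_torque": the same for the moment, N m; "opening": finger opening in m.
Only numpy, scipy, OpenCV 4.12 (cv2) and the standard library are available. Lean on these libraries where they do the work, as an engineer would, in place of code of your own. Each camera call takes 0.05 s, during which the arm holds its last target.

## Working session

There is one attempt and no reset: what is moved stays moved. The work goes in short steps, Python scripts to look and compute and a tool call to move; the robot and the scene stay as the last step left them, time stands still between calls to the robot, and variables do not carry over. Pictures are saved under pics/ and viewed, and the job is handed in when it is done.

Besides the shell and the picture viewer there is one more tool, called by a JSON object that holds its "op" and its "data", one argument or row to a line. jog_arm: Moves the arm, as the interface text tells. Its arguments: {"type":"object","properties":{"targets":{"type":"array"},"squeeze":{"type":"number"}},"required":["targets"]}

```bash
ls; mkdir -p pics; cat > h.py <<'E'
import numpy as np, cv2
from plant import robot, optics, ticket
def grab(name,fn=None):
    c=optics.read_camera(name)
    if fn: cv2.imwrite('pics/'+fn,c['frame'][:,:,::-1])
    return c
def f(c): return c['frame'].shape[0]/2/np.tan(np.radians(c['vertical_fov'])/2)
def ray(c,u,v,fish=False):
    x=np.array([u-c['cx'],v-c['cy']])/f(c)
    if fish:
        r=np.linalg.norm(x); d=np.array([*(x/r*np.sin(r)),np.cos(r)]) if r>0 else np.array([0,0,1.])
    else: d=np.array([*x,1.])
    R=np.array(c['R']); t=np.array(c['t'])
    d=R.T@d
    return -R.T@t, d/np.linalg.norm(d)
def onz(c,u,v,z,fish=False):
    o,d=ray(c,u,v,fish); return o+d*(z-o[2])/d[2]
def proj(c,X):
    p=np.array(c['R'])@X+np.array(c['t']); return p[:2]/p[2]*f(c)+[c['cx'],c['cy']]
E
python3 - <<'E'
from h import *
for n in ['scene','top','wrist']:
    c=grab(n,n+'0.png'); print(n,c['vertical_fov'],c['cx'],c['cy'],(-np.array(c['R']).T@c['t']).round(3))
print(robot.read_state(), robot.pinch_z)
E
```

```text
pics
scene 55.91368496597618 249.85076531604562 192.4655734757577 [ 0.84  -0.282  0.611]
top 52.530956768688156 262.6652408009375 189.6112146932999 [ 0.472 -0.038  0.921]
wrist 65.70646984690485 252.588693035819 191.8023279310694 [0.125 0.591 0.384]
{'t': 0.15, 'q': array([ 1.15460426e+00,  1.31002156e-01,  1.48900963e+00,  1.73292785e-05,
        1.52300530e+00, -8.53681399e-02]), 'dq': array([-4.51135561e-04,  4.94642516e-04, -2.66434081e-03, -7.03383077e-06,
        2.44494445e-03,  3.78874148e-04]), 'joint_torque': array([ 2.65990802e-04, -5.60484695e+01, -4.92328906e+01,  7.68801919e-02,
        3.07596812e-02, -6.58006343e-05]), 'tool_pos': array([0.19467241, 0.56708331, 0.21783049]), 'orientation': array([-0.96289688,  1.3490052 ,  0.96171952]), 'force': array([ 0.00102083, -0.26334859,  0.14494155]), 'wrist_torque': array([ 0.03714827,  0.05623007, -0.0293098 ]), 'opening': 0.09305222238620338} 0.0188
```

View pics/scene0.png

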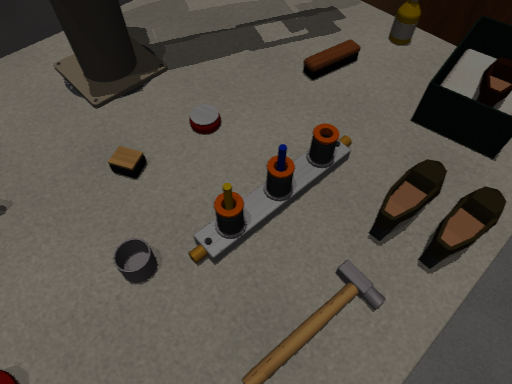

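View pics/top0.png

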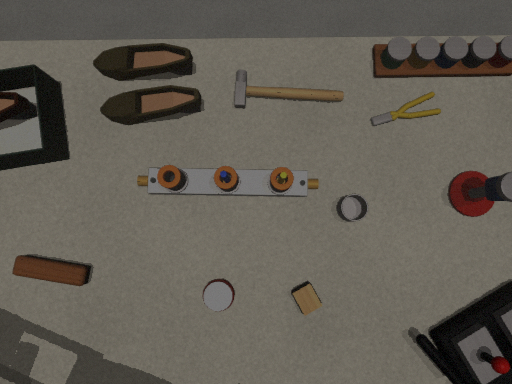

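View pics/wrist0.png

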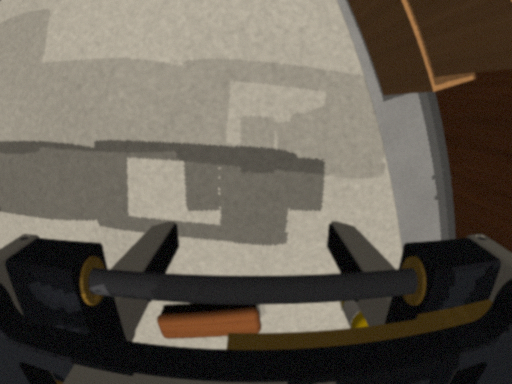

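The top view shows the outlets in a row: empty at (171,178), blue at (226,178) and yellow at (282,179). The cup is at (351,207). The scene view agrees, with the blue tube at (281,155) and the cup at (136,260). Next I'll measure them.

```bash
python3 - <<'E'
from h import *
for n in ['top','scene']:
    c=grab(n); fr=c['frame']; hsv=cv2.cvtColor(fr,cv2.COLOR_RGB2HSV)
    m=cv2.inRange(hsv,(5,170,110),(13,255,255))
    k,l,s,cc=cv2.connectedComponentsWithStats(m)
    for i in range(1,k):
        if s[i,4]>80:
            pts=np.argwhere(l==i)[:,::-1].astype(np.float32)
            h=cv2.convexHull(pts); e=cv2.fitEllipse(h)
            print(n,'orange',s[i],np.round(e[0],1),np.round(e[1],1),onz(c,*e[0],.103).round(4))
    m=cv2.inRange(hsv,(110,150,60),(130,255,255))
    k,l,s,cc=cv2.connectedComponentsWithStats(m)
    for i in range(1,k):
        if s[i,4]>15:print(n,'blue',s[i],cc[i].round(1),onz(c,*cc[i],.153).round(4))
    x0,y0,x1,y1=(325,190,380,230) if n=='top' else (105,230,170,290)
    cv2.imwrite(f'pics/cup_{n}.png',cv2.resize(fr[y0:y1,x0:x1,::-1],None,fx=8,fy=8,interpolation=cv2.INTER_CUBIC))
    x0,y0,x1,y1=(200,155,255,205) if n=='top' else (250,130,315,205)
    cv2.imwrite(f'pics/tube_{n}.png',cv2.resize(fr[y0:y1,x0:x1,::-1],None,fx=8,fy=8,interpolation=cv2.INTER_CUBIC))
    a=cv2.imread(f'pics/cup_{n}.png');b=cv2.imread(f'pics/tube_{n}.png')
    H=max(a.shape[0],b.shape[0]);o=np.zeros((H,a.shape[1]+b.shape[1],3),np.uint8);o[:a.shape[0],:a.shape[1]]=a;o[:b.shape[0],a.shape[1]:]=b
    cv2.imwrite(f'pics/z_{n}.png',cv2.resize(o,None,fx=.75,fy=.75)); 
E
```

```text
top orange [158 166  22  22 229] [168.5 176. ] [21.4 22.1] [0.5885 0.1486 0.103 ]
top orange [215 167  22  20 149] [225.2 176.6] [20.6 22.3] [0.5853 0.0288 0.103 ]
top orange [271 168  22  20 130] [281.5 176.9] [19.1 21.1] [ 0.5826 -0.0906  0.103 ]
top blue [221 171   6   6  27] [223.3 173.8] [0.584  0.0284 0.153 ]
scene orange [314 123  25  19 241] [325.8 132.3] [18.  25.1] [0.5909 0.1487 0.103 ]
scene orange [267 156  27  21 238] [280.4 165.5] [20.6 26.9] [0.5871 0.0288 0.103 ]
scene orange [214 192  29  24 301] [228.3 203.4] [23.9 28.8] [ 0.583  -0.0911  0.103 ]
scene blue [279 144   8   6  37] [282.6 146.9] [0.5872 0.0291 0.153 ]
```

View pics/z_top.png

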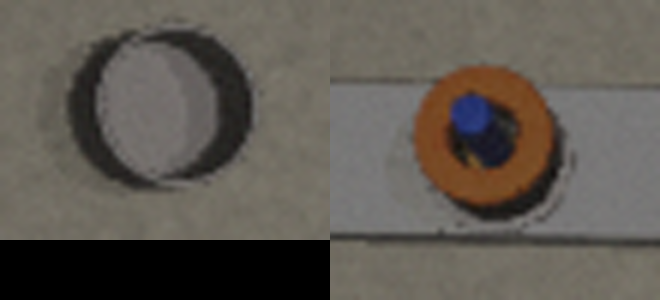

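View pics/z_scene.png

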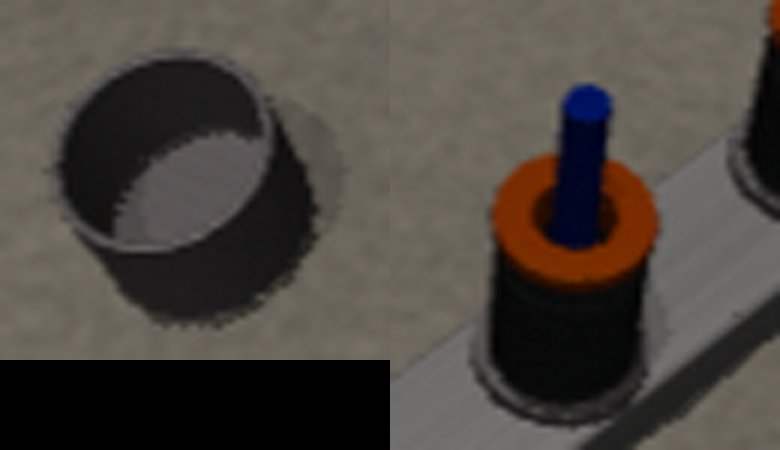

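```bash
cat >> h.py <<'E'
from scipy.spatial.transform import Rotation as Ro
def plan(target,zdir=None,extra=None):
    s=robot.read_state(); R=Ro.from_rotvec(s['orientation']).as_matrix()
    d=R.T@(np.array(target)-s['tool_pos'])*100
    print('t',s['t'],'pos',s['tool_pos'].round(4),'F',s['force'].round(2),'open',round(s['opening'],4)); print('tool axes cols\n',R.round(3))
    if zdir is not None:
        z=np.array(zdir,float);z/=np.linalg.norm(z); x=np.array([0,0,-1.]); 
        if z@R[:,2]<0: z=-z
        Rt=np.column_stack([x,np.cross(z,x),z]); print('turn deg',np.degrees(Ro.from_matrix(R.T@Rt).as_rotvec()).round(2))
    print('shift cm',d.round(2))
E
python3 - <<'E'
from h import *
c=grab('top'); print(onz(c,353.2,206.9,.052))
print(proj(c,np.array([.52,-.238,.052])))
c=grab('scene'); print(onz(c,132.1,254.6,.052))
plan([.586,.0288,.2],[-.0247,1,0])
E
```

```text
[ 0.51884656 -0.25315029  0.052     ]
[346.44717913 206.50615805]
[ 0.52223868 -0.25545653  0.052     ]
t 0.35 pos [0.1948 0.5673 0.2184] F [-0.33  1.06 -0.03] open 0.0926
tool axes cols
 [[-0.    -0.946  0.325]
 [-0.     0.325  0.946]
 [-1.     0.    -0.   ]]
turn deg [-2.037e+01 -3.000e-02 -1.000e-02]
shift cm [  1.85 -54.49 -38.23]
```

{"op": "jog_arm", "data": {
  "targets": [
    [1.0,-5,-3.5,-4,0,0,0.65],
    [1.0,-10,-7,-8,0,0,0.65],
    [1.0,-15,-10.5,-12,0,0,0.65],
    [1.0,-20,-14,-16,0,0,0.65],
    [1.0,-25,-17.5,-20.4,0,0,0.65]
  ]
}}

```text
t: 0.98
tool_pos: [0.3753, 0.319, 0.2087]
orientation: [-1.23, 1.195, 1.229]
force: [1.0, 0.7, 0.9]
opening: 0.0474
```

```bash
python3 -c "
from h import *
plan([.586,.0288,.2],[-.0247,1,0])"
```

```text
t 0.975 pos [0.3753 0.319  0.2087] F [0.99 0.73 0.89] open 0.0474
tool axes cols
 [[ 0.001 -1.    -0.028]
 [ 0.    -0.028  1.   ]
 [-1.    -0.001  0.   ]]
turn deg [0.19 0.   0.03]
shift cm [  0.88 -20.25 -29.6 ]
```

{"op": "jog_arm", "data": {
  "targets": [
    [0.8,-3.5,-5,0.2,0,0,0.68],
    [0.8,-7,-10,0.2,0,0,0.68],
    [0.8,-10.5,-15,0.2,0,0,0.68],
    [0.8,-14,-20,0.2,0,0,0.68],
    [0.8,-17.5,-25,0.2,0,0,0.68]
  ]
}}

```text
t: 1.6
tool_pos: [0.5583, 0.0722, 0.201]
orientation: [-1.227, 1.197, 1.226]
force: [0.1, 0.8, 0.2]
opening: 0.0299
```

```bash
python3 -c "
from h import *
plan([.586,.0288,.18],[-.0247,1,0])"
```

```text
t 1.6 pos [0.5583 0.0722 0.201 ] F [0.07 0.77 0.21] open 0.0299
tool axes cols
 [[ 0.001 -1.    -0.024]
 [ 0.    -0.024  1.   ]
 [-1.    -0.001  0.   ]]
turn deg [-0.02  0.01  0.07]
shift cm [ 2.11 -2.66 -4.41]
```

{"op": "jog_arm", "data": {
  "targets": [
    [0.5,-1.7,-2.8,0,0,0,0.68],
    [1.5,-2.66,-4.41,0,0,0,0.68],
    [2.1,-2.66,-4.41,0,0,0,0.68],
    [2.1,-2.66,-4.41,0,0,0,0.68]
  ]
}}

```text
t: 2.1
tool_pos: [0.5848, 0.0301, 0.179]
orientation: [-1.227, 1.197, 1.229]
force: [0.1, 0.9, -0.4]
opening: 0.0295
```

```bash
python3 -c "
from h import *
plan([.586,.0288,.18],[-.0247,1,0])
for n in ['scene','top','wrist']:
    c=grab(n,n+'1.png')
    fr=c['frame']; hsv=cv2.cvtColor(fr,cv2.COLOR_RGB2HSV)
    m=cv2.inRange(hsv,(5,170,110),(13,255,255))
    k,l,s,cc=cv2.connectedComponentsWithStats(m)
    for i in range(1,k):
        if s[i,4]>80:print(n,'or',s[i],cc[i],onz(c,*cc[i],.103,n=='wrist'))
    m=cv2.inRange(hsv,(110,150,40),(130,255,255))
    k,l,s,cc=cv2.connectedComponentsWithStats(m)
    for i in range(1,k):
        if s[i,4]>15:print(n,'bl',s[i],cc[i])
a=np.hstack([cv2.imread('pics/scene1.png')[80:240,150:400],cv2.imread('pics/wrist1.png')[220:380,80:430]])
cv2.imwrite('pics/b1.png',cv2.resize(a,(800,213*1)))
"
```

```text
t 2.1 pos [0.5848 0.0301 0.179 ] F [ 0.06  0.93 -0.42] open 0.0295
tool axes cols
 [[-0.001 -1.    -0.025]
 [ 0.001 -0.025  1.   ]
 [-1.     0.001  0.001]]
turn deg [ 0.04  0.05 -0.05]
shift cm [-0.1  -0.12 -0.13]
scene or [314 124  25  18 243] [325.95884774 132.38683128] [0.59125595 0.14882246 0.103     ]
scene or [214 192  29  24 341] [228.36363636 205.05278592] [ 0.58545746 -0.09315465  0.103     ]
scene bl [279 144   8   7  36] [282.41666667 147.13888889]
wrist or [497  30  15  31 298] [504.38926174  44.69127517] [0.40849941 0.29465212 0.103     ]
wrist or [ 223  173   55   50 1106] [249.98553345 194.1835443 ] [0.58081183 0.02754513 0.103     ]
wrist or [ 356  180   47   50 1059] [378.89140699 205.04438149] [0.58824691 0.14568862 0.103     ]
wrist bl [241 187  18  41 618] [249.98867314 207.42394822]
```

View pics/wrist1.png

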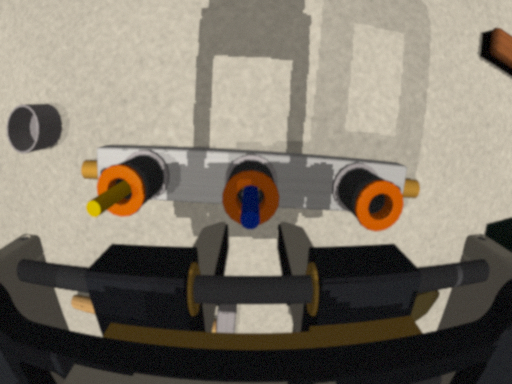

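View pics/scene1.png

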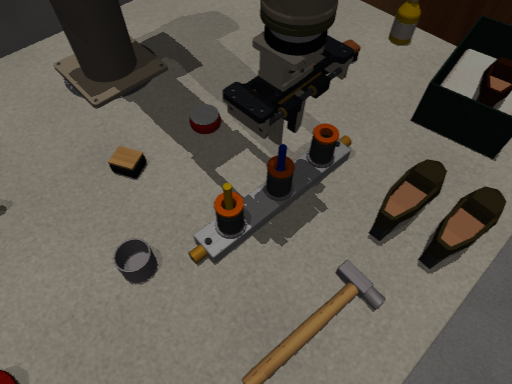

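The wrist view shows the blue tube at (250,207), centred between the fingertips (about 227 and 278 at row 225). Its ring is at (250,194). I'll correct by about 1 mm, then go down astride the tube.

{"op": "jog_arm", "data": {
  "targets": [
    [0,-0.12,-0.15,0,0,0,0.68],
    [1.0,-0.12,-0.15,0,0,0,0.68],
    [3.0,-0.12,-0.15,0,0,0,0.68],
    [5.0,-0.12,-0.15,0,0,0,0.68],
    [6.5,-0.12,-0.15,0,0,0,0.68]
  ]
}}

```text
t: 2.88
tool_pos: [0.5858, 0.0286, 0.1127]
orientation: [-1.227, 1.197, 1.229]
force: [-0.2, 0.3, 0.1]
opening: 0.0298
```

```bash
python3 -c "
from h import *
plan([.586,.0288,.103],[-.0247,1,0])
c=grab('wrist','wrist2.png')
a=np.hstack([grab('scene')['frame'][100:220,220:340],grab('top')['frame'][120:240,166:286]])[:,:,::-1]
cv2.imwrite('pics/b2.png',cv2.resize(a,None,fx=3,fy=3))
plan([.586,.0288,.103])
"
```

```text
t 2.875 pos [0.5858 0.0286 0.1127] F [-0.2   0.33  0.08] open 0.0298
tool axes cols
 [[-0.001 -1.    -0.026]
 [ 0.001 -0.026  1.   ]
 [-1.     0.001  0.001]]
turn deg [ 0.07  0.03 -0.07]
shift cm [ 0.97 -0.02  0.01]
t 3.025 pos [0.5859 0.0286 0.1138] F [-0.11  0.24  0.75] open 0.0294
tool axes cols
 [[-0.001 -1.    -0.026]
 [ 0.001 -0.026  1.   ]
 [-1.     0.001  0.001]]
shift cm [ 1.08 -0.01  0.01]
```

View pics/wrist2.png

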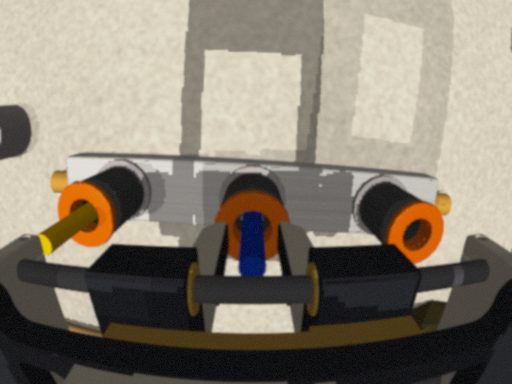

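View pics/b2.png

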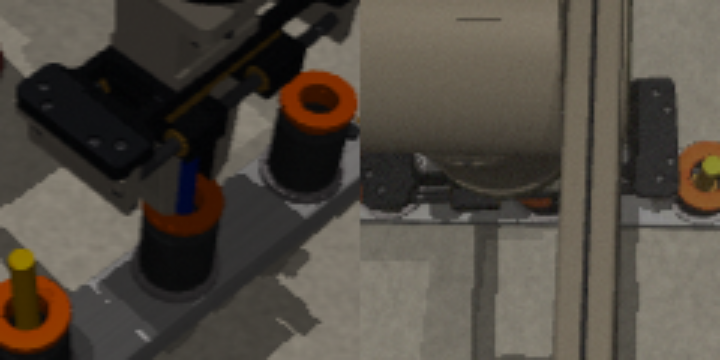

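{"op": "jog_arm", "data": {
  "targets": [
    [1.0,0,0,0,0,0,0.68],
    [1.25,0,0,0,0,0,0.68],
    [1.5,0,0,0,0,0,0.68],
    [1.75,0,0,0,0,0,0.68],
    [2.0,0,0,0,0,0,0.68]
  ]
}}

```text
t: 3.65
tool_pos: [0.5867, 0.0286, 0.095]
orientation: [-1.228, 1.196, 1.228]
force: [-0.5, 0.1, 5.8]
opening: 0.0297
```

{"op": "jog_arm", "data": {
  "targets": [
    [0.15,0,0,0,0,0,1.0],
    [0.15,0,0,0,0,0,1.0],
    [0.15,0,0,0,0,0,1.0],
    [0.15,0,0,0,0,0,1.0]
  ],
  "squeeze": 30
}}

```text
t: 4.15
tool_pos: [0.5867, 0.0286, 0.0935]
orientation: [-1.228, 1.196, 1.228]
force: [-0.0, 0.1, 1.1]
opening: 0.0134
```

{"op": "jog_arm", "data": {
  "targets": [
    [-0.8,0,0,0,0,0,1.0],
    [-1.8,0,0,0,0,0,1.0],
    [-2.8,0,0,0,0,0,1.0],
    [-3.8,0,0,0,0,0,1.0],
    [-4.8,0,0,0,0,0,1.0]
  ]
}}

```text
t: 4.78
tool_pos: [0.5868, 0.0286, 0.1424]
orientation: [-1.228, 1.196, 1.228]
force: [-0.5, 0.0, -0.4]
opening: 0.0135
```

{"op": "jog_arm", "data": {
  "targets": [
    [-2,0,0,0,0,0,1.0],
    [-5,0,0,0,0,0,1.0],
    [-8,0,0,0,0,0,1.0],
    [-11,0,0,0,0,0,1.0],
    [-13,0,0,0,0,0,1.0]
  ]
}}

```text
t: 5.4
tool_pos: [0.5872, 0.0285, 0.2754]
orientation: [-1.23, 1.194, 1.226]
force: [-0.1, 1.1, -1.5]
opening: 0.0135
```

```bash
python3 -c "
from h import *
c=grab('scene','scene3.png')
a=c['frame'][30:240,180:380,::-1]
cv2.imwrite('pics/b3.png',cv2.resize(a,None,fx=2.8,fy=2.8))
plan([.5205,-.2543,.26])
"
```

```text
t 5.45 pos [0.5881 0.0285 0.2779] F [ 0.35 -0.6   2.13] open 0.0137
tool axes cols
 [[ 0.007 -1.    -0.026]
 [ 0.    -0.026  1.   ]
 [-1.    -0.007 -0.   ]]
shift cm [  1.74   7.5  -28.09]
```

View pics/b3.png

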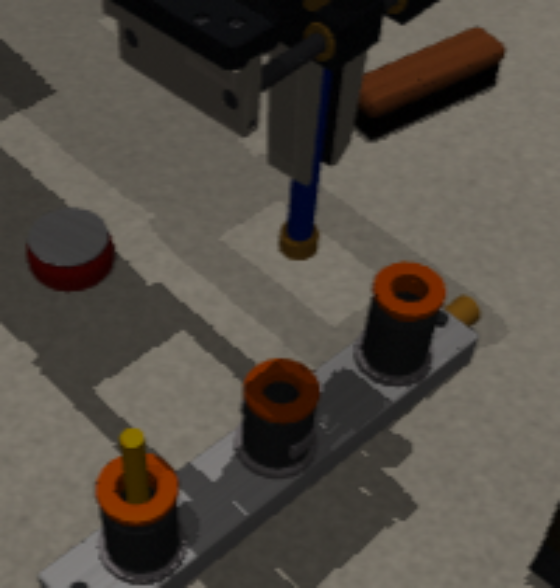

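The tube is out and held by the fingers, with its brass foot at crop (298,240), well above the bar. Now over to the cup.

{"op": "jog_arm", "data": {
  "targets": [
    [0,1.0,-4,0,0,0,1.0],
    [0,2.5,-9,0,0,0,1.0],
    [0,4,-14,0,0,0,1.0],
    [0,5.5,-19,0,0,0,1.0],
    [0,6.5,-23.5,0,0,0,1.0]
  ]
}}

```text
t: 6.08
tool_pos: [0.5282, -0.2097, 0.2769]
orientation: [-1.231, 1.192, 1.224]
force: [0.1, 0.1, -0.8]
opening: 0.0137
```

```bash
python3 -c "
from h import *
plan([.5205,-.2543,.15],[-.0247,1,0])
"
```

```text
t 6.075 pos [ 0.5282 -0.2097  0.2769] F [ 0.06  0.12 -0.79] open 0.0137
tool axes cols
 [[ 0.006 -1.    -0.026]
 [ 0.    -0.026  1.   ]
 [-1.    -0.006  0.   ]]
turn deg [0.05 0.02 0.35]
shift cm [12.69  0.96 -4.45]
```

{"op": "jog_arm", "data": {
  "targets": [
    [0,0.96,-4.45,0,0,0.35,1.0],
    [2,0.96,-4.45,0,0,0.35,1.0],
    [6,0.96,-4.45,0,0,0.35,1.0],
    [10,0.96,-4.45,0,0,0.35,1.0],
    [12.7,0.96,-4.45,0,0,0.35,1.0]
  ]
}}

```text
t: 6.7
tool_pos: [0.5193, -0.2525, 0.1463]
orientation: [-1.225, 1.197, 1.232]
force: [0.4, 0.9, -1.0]
opening: 0.0139
```

```bash
python3 -c "
from h import *
w=grab('wrist','w4.png')
c=grab('scene','scene4.png')
a=np.hstack([c['frame'][160:320,40:240,::-1],grab('top')['frame'][130:290,260:460,::-1]])
cv2.imwrite('pics/b4.png',cv2.resize(a,None,fx=2,fy=2))
plan([.5205,-.2543,.061],[-.0247,1,0])
"
```

```text
t 6.85 pos [ 0.5191 -0.2525  0.1473] F [-0.85 -0.47  0.27] open 0.0135
tool axes cols
 [[-0.004 -1.    -0.026]
 [ 0.003 -0.026  1.   ]
 [-1.     0.004  0.003]]
turn deg [ 0.09  0.19 -0.24]
shift cm [ 8.63 -0.17 -0.21]
```

View pics/b4.png

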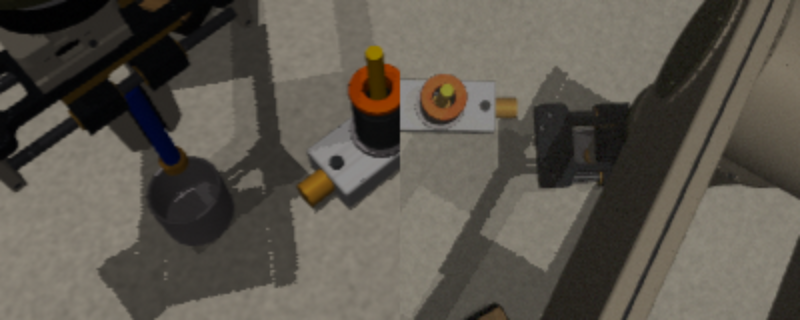

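View pics/w4.png

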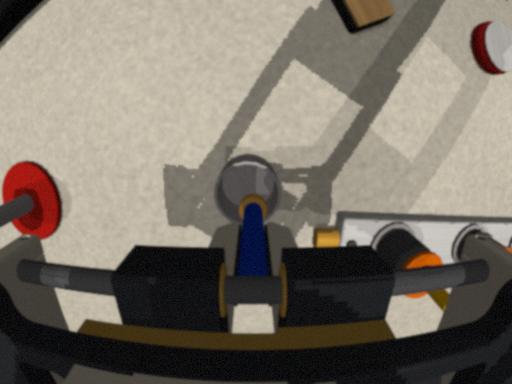

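```bash
python3 -c "
from h import *
s=robot.read_state();p=s['tool_pos'];R=Ro.from_rotvec(s['orientation']).as_matrix()
c=grab('scene')
for h in (-.055,-.045,.04,.06): print(h,proj(c,p-h*R[:,0]) if 0 else proj(c,p+np.array([0,0,h])))
w=grab('wrist')
def pw(X):
    q=np.array(w['R'])@X+np.array(w['t']); r=np.hypot(q[0],q[1]); return q[:2]/r*np.arctan2(r,q[2])*f(w)+[w['cx'],w['cy']]
print('wrist foot',pw(p+[0,0,-.055]),pw(p+[0,0,-.045]))
k=np.array([.5205,-.2543,.052])
E=[pw(k+[.031*np.cos(a),.031*np.sin(a),0]) for a in np.linspace(0,6.28,60)]
print('cup rim bbox pred',np.min(E,0),np.max(E,0),'base',pw(k*[1,1,0]))
hsv=cv2.cvtColor(c['frame'],cv2.COLOR_RGB2HSV)
im=np.hstack([cv2.resize(c['frame'][190:290,90:170],(480,600),interpolation=2),np.zeros((600,1,3),np.uint8)])[:,:,::-1]
cv2.imwrite('pics/c5.png',im)
cv2.imwrite('pics/w5.png',cv2.resize(w['frame'][140:290,200:310,::-1],(440,600),interpolation=2))
"
```

```text
-0.055 [125.57804088 241.58591384]
-0.045 [123.72268317 238.75138246]
0.04 [105.43270494 210.80878298]
0.06 [100.34285066 203.03273438]
wrist foot [254.09352507 205.67822141] [254.17989255 209.76276133]
cup rim bbox pred [218.29263663 160.24856623] [285.39494127 224.90649141] base [251.87794781 180.65756689]
```

View pics/c5.png

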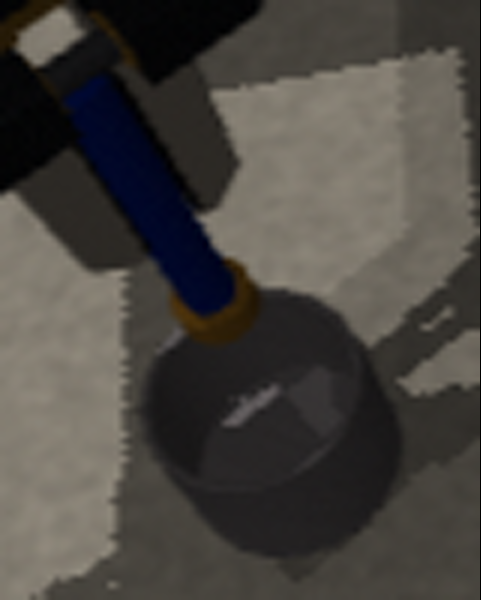

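View pics/w5.png

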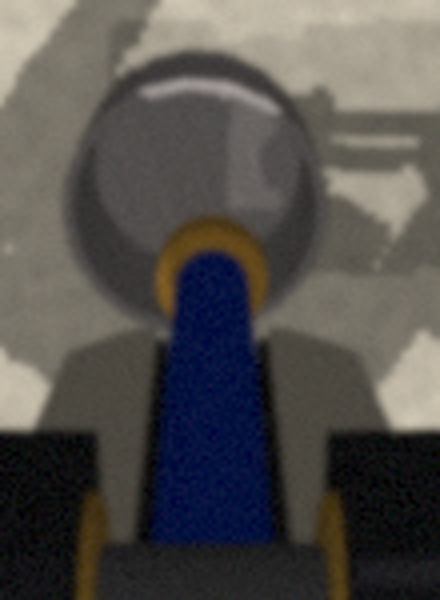

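The wrist and scene views put the foot within about a pixel of where the TCP predicts, and over the cup within 4 mm (17 mm clearance). Now I'll lower it.

{"op": "jog_arm", "data": {
  "targets": [
    [0.5,-0.1,-0.3,0,0.2,-0.2,1.0],
    [2.5,-0.1,-0.3,0,0.2,-0.2,1.0],
    [4.5,-0.1,-0.3,0,0.2,-0.2,1.0],
    [6.5,-0.1,-0.3,0,0.2,-0.2,1.0],
    [8.0,-0.1,-0.3,0,0.2,-0.2,1.0]
  ]
}}

```text
t: 7.58
tool_pos: [0.5212, -0.2565, 0.0683]
orientation: [-1.231, 1.197, 1.226]
force: [0.0, -0.1, 0.4]
opening: 0.0137
```

```bash
python3 -c "
from h import *
w=grab('wrist','w6.png')
c=grab('scene')
cv2.imwrite('pics/c6.png',np.hstack([cv2.resize(c['frame'][190:290,90:170],(400,500),interpolation=2),cv2.resize(w['frame'][140:290,200:310],(367,500),interpolation=2)])[:,:,::-1])
plan([.520,-.2557,.060],[-.0247,1,0])
"
```

```text
t 7.675 pos [ 0.5205 -0.256   0.0677] F [-0.65  0.24 -0.15] open 0.0136
tool axes cols
 [[ 0.    -1.    -0.026]
 [-0.001 -0.026  1.   ]
 [-1.    -0.    -0.001]]
turn deg [ 0.07 -0.06  0.03]
shift cm [0.77 0.05 0.03]
```

View pics/c6.png

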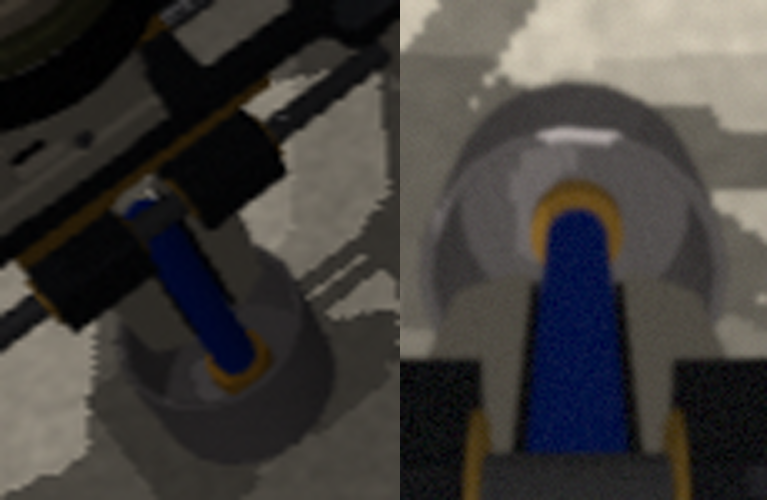

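The foot is inside the cup, near its centre. I'll lower it gently onto the floor.

{"op": "jog_arm", "data": {
  "targets": [
    [0.25,0,0,0,0,0,1.0],
    [0.5,0,0,0,0,0,1.0],
    [0.7,0,0,0,0,0,1.0],
    [0.8,0,0,0,0,0,1.0]
  ],
  "squeeze": 10
}}

```text
t: 8.18
tool_pos: [0.5207, -0.2561, 0.06]
orientation: [-1.23, 1.197, 1.227]
force: [0.4, -0.4, -0.9]
opening: 0.0142
```

{"op": "jog_arm", "data": {
  "targets": [
    [0.1,0,0,0,0,0,1.0],
    [0.2,0,0,0,0,0,1.0],
    [0.2,0,0,0,0,0,1.0]
  ]
}}

```text
t: 8.55
tool_pos: [0.5213, -0.2563, 0.0593]
orientation: [-1.231, 1.196, 1.226]
force: [-1.9, 1.9, 7.8]
opening: 0.0139
```

The foot is on the floor (7.8 N). I'll ease off, open and look.

{"op": "jog_arm", "data": {
  "targets": [
    [-0.05,0,0,0,0,0,1.0],
    [-0.05,0,0,0,0,0,0.8],
    [-0.05,0,0,0,0,0,0.65],
    [-0.05,0,0,0,0,0,0.5],
    [-0.05,0,0,0,0,0,0.5]
  ]
}}

```text
t: 9.18
tool_pos: [0.5213, -0.2563, 0.0597]
orientation: [-1.231, 1.196, 1.226]
force: [-0.2, 0.9, -0.0]
opening: 0.0435
```

```bash
python3 -c "
from h import *
w=grab('wrist','w7.png')
c=grab('scene')
cv2.imwrite('pics/c7.png',np.hstack([cv2.resize(c['frame'][190:290,90:170],(400,500),interpolation=2),cv2.resize(w['frame'][140:290,200:310],(367,500),interpolation=2)])[:,:,::-1])
"
```

```text
(no output)
```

View pics/c7.png

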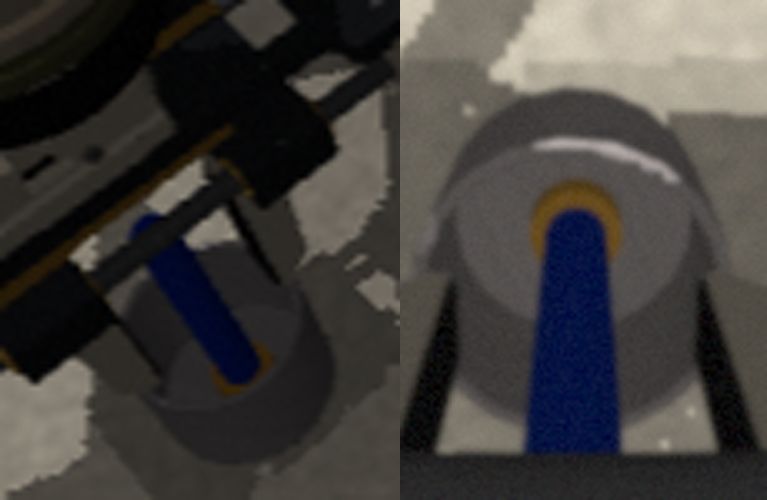

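The tube stands free in the cup between the open fingers. I'll rise straight up.

{"op": "jog_arm", "data": {
  "targets": [
    [-1,0,0,0,0,0,0.4],
    [-3,0,0,0,0,0,0.4],
    [-6,0,0,0,0,0,0.4],
    [-9,0,0,0,0,0,0.4],
    [-12,0,0,0,0,0,0.4]
  ]
}}

```text
t: 9.9
tool_pos: [0.5214, -0.2563, 0.1828]
orientation: [-1.232, 1.196, 1.224]
force: [0.9, -0.9, 0.2]
opening: 0.0555
```

{"op": "jog_arm", "data": {
  "targets": [
    [-3,0,0,0,0,0,0.4],
    [-6,2,0,0,0,0,0.4],
    [-6,6,0,0,0,0,0.4],
    [-6,10,0,0,0,0,0.4],
    [-6,10,0,0,0,0,0.4]
  ]
}}

```text
t: 10.52
tool_pos: [0.4198, -0.2591, 0.2444]
orientation: [-1.233, 1.197, 1.221]
force: [1.0, 0.5, 0.5]
opening: 0.0556
```

```bash
python3 -c "
from h import *
c=grab('scene','s8.png'); t=grab('top')
cv2.imwrite('pics/c8.png',np.hstack([c['frame'][120:300,90:350],t['frame'][120:300,150:410]])[:,:,::-1])
a=cv2.imread('pics/c8.png');cv2.imwrite('pics/c8.png',cv2.resize(a,None,fx=1.5,fy=1.5))
plan([.52,-.2557,.1])
"
```

```text
t 10.625 pos [ 0.4217 -0.2591  0.2441] F [-0.19  0.5   0.33] open 0.0557
tool axes cols
 [[ 0.006 -1.    -0.025]
 [-0.004 -0.025  1.   ]
 [-1.    -0.006 -0.004]]
shift cm [14.47 -9.75  0.15]
```

View pics/c8.png

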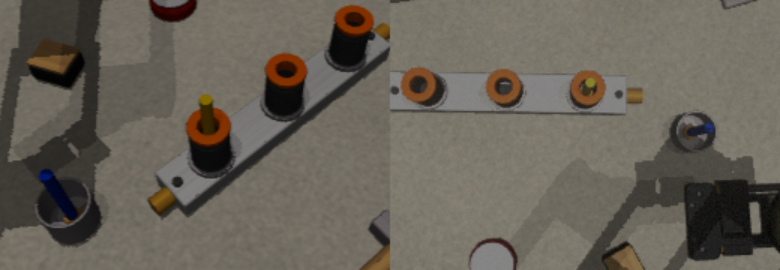

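The tube stands in the upright cup, yellow is untouched and the arm is clear, so I'm handing in.

```bash
python3 -c "
from h import *
print(ticket.close_job())"
```

```text
the job is handed in; nothing more can be done
None
```

The blue tube is out of its outlet and standing foot down in the steel cup, released. I handed the job in at about 10.6 s; no verdict was reported.

- **Release and pull:** I pressed the orange ring to about 9.5 mm at roughly 6 N and closed on the tube while the ring was down. I then lifted straight up; the force readings at the end of each move showed no pull against the catch.
- **Placing:** I lowered the tube into the cup until the foot touched the floor at about 8 N, eased off, opened the fingers and moved the arm away.
- **Last checks:** The final scene and top pictures show the cup upright with the blue tube in it. The yellow tube is still in its outlet and the gripper is touching nothing.
- **Disagreement:** During placing, the wrist camera put the cup 2–3 mm from where the fixed cameras did. I moved the target about 1 mm that way; the clearance was about 17 mm.

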